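# Shut the cuvette lid and set the attenuator slide to its third click

## Task

Get the small bench photometer ready for a reading, pushing with the fingers only and pinching nothing: first push the raised cuvette lid over until it is fully shut, then push the attenuator slide in by the plate on its near end, counting the clicks, and leave it resting in the third click. The slide must not leave its home stop while the lid is up, because room light would reach the detector, and it must never run on past the third click, where the filter would be too weak. Leave the glassware and bottles standing round the instrument where they are.

Things in the scene. Friction and masses are not known exactly. Their poses are not given: they have to be found in the camera images.
- photometer_bench: Fixed bench instrument: white base 154 x 234 mm (x -92 to +62), 26 mm high; on it, left to right, black finned lamp (y +49 to +105, 84 high), grey chamber with lid (y +10 +-30, 70 high), black block (y -40 +-15, 76 high, brass plunger on it to 98), black lying tube (y -55 to -117, 74 high). Origin on the worktop under the middle; x away from its front, y left, z up; turned up to 0.3 rad.
- lid (a joint): Hinge of the cuvette lid, rad: 0 = fully shut (level), 1.57 = upright, 1.75 to 2.0 at the start (leaning back, away from the front). The hinge is stiff: the lid stays at whatever angle it is left at, needs about 1 to 2 N at its free end to move, and has to be pushed all the way down.
- lid_hinge (a point): Middle of the lid's hinge pin, at x +30, y +10, z +72 mm of the instrument; the pin runs along the instrument's y. The lid is a grey slab 62 mm wide reaching 61 mm from the pin, plus a thin 7 mm lip, 24 mm wide; its outer face lies 14 mm off the pin's axis. Shut, it reaches from the pin to the front, outer face on top and level, 86 mm above the worktop; raised, that face looks to the back.
- lid_top (a point): Point on the lid's outer face, 45 mm from the hinge pin and midway along the hinge.
- slide (a joint): Travel of the attenuator slide, m: 0 = home (pulled out, as it starts), grows as it is pushed in. Five notches 15 mm apart: 0, 0.015 (first click), 0.030, 0.045 (third), 0.060 (end). It takes about 6 N to leave a notch; the force falls off towards the hump midway, past which the slide snaps ahead into the next notch by itself and stays; let go short of the hump it goes back.
- push_face (a point): Middle of the front face of the upright plate on the slide's near end: 28 mm wide, 40 mm high (31 to 71 mm above the worktop), plate 8 mm thick. At home the face is at x -99, y -40 mm of the instrument. It is pushed along the instrument's +x. The bar behind it is 8 mm thick; its notched top edge shows the pitch of the clicks.
- dropper: Small white dropper bottle with a blue cap, 26 mm thick, 66 mm high, standing loose in front of the instrument on the right. Origin under its middle. To be left alone.
- small_vial: Small vial with a red cap, 16 mm thick, 40 mm high, standing loose in front of the instrument on the left. Origin under its middle. To be left alone.
- beaker_1: Clear beaker, 56 mm wide, 70 mm high, standing loose to the right of the detector tube. Origin under its middle. To be left alone.

How it is judged (in metres and radians):
On the way, in this order (a step that is already met when the one before it is completed fails the run):
1. the lid is fully shut (value of joint lid below 0.05 rad and value of joint slide below 0.006 m), for 0.2 s.
2. the slide rests in the third click (value of joint slide between 0.0425 and 0.0475 m), for 0.3 s.
At the end, for the whole second after the job is handed in: The lid is shut (within 0.05 rad) and the slide rests, let go, in its third notch (45 mm from home, within 2.5 mm) (all of step 2 and value of joint lid below 0.05 rad and velocity of joint slide between -0.003 and 0.003 m/s); the robot touches nothing.
It fails at once if the slide left its home notch with the lid up (value of joint lid above 0.1 rad and value of joint slide above 0.0065 m).
It fails at once if the slide ran on past the third click (value of joint slide above 0.0535 m).
It fails at once if the slide's end plate or the lid was pinched ((contact force between the fingers and end_plate_front above 0.5 N and contact force between the fingers and end_plate_back above 0.5 N) or (contact force between the fingers and lid_shell above 0.5 N and contact force between the fingers and lid_seal above 0.5 N)).
It fails at once if a dropper bottle, vial or beaker was disturbed (distance of any of dropper, small_vial, beaker_1 from where it was at the start of the episode above 0.015 m).
It fails at once if the instrument was pushed with the arm or the gripper's body instead of the fingers (contact force between the arm and photometer_bench above 3 N).
It also fails if it takes over 61 s, if anything falls off the work surface, if the arm or the gripper's body presses on something with over 40 N, if the wrist force passes 120 N, or if a joint passes its speed limit or range.

## Robot

A 6-joint arm with a two-finger parallel gripper is mounted at the origin on a cart in front of the work surface, level with it; the furniture and walls round the work are solid. World frame = base frame: x ahead of the robot, y to its left, z up, the work surface at z = 0. Lengths are in mm, angles in rad, forces in N, time in s.
With the tool pointing down it reaches from about 350 to 975 mm from the base axis. Payload 7.1 kg.
Tool frame: the origin (TCP) lies at the very end of the fingers, on their centre line; the grasp point (between the pads) lies 19 mm behind it (ctrl.grip_point_offset is the distance from the TCP to the grasp point, in mm); x points along the fingers, y is the direction in which the jaws open and shut, and the axes are right-handed (so a half turn about x gives the same grasp; the last joint's range is limited). The gripper opens to 88 mm and grips with 3 to 60 N. Pads are 20 mm wide; open, the fingers measure 115 mm over their backs; the gripper's body (75 mm by 178 mm) begins 61 mm behind the grasp point.
Start: joints at [-1.293, 0.423, 1.63, -0, 1.089, -0.019], TCP at [182.806, -597.651, 222.675] pointing down, gripper open.
Joint ranges: [-3, 3], [-0.9, 2.11], [0.09, 2.58], [-1.31, 4.45], [0.11, 2.69], [-2.54, 2.54]. Speed limits (rad/s): [2.39, 2.39, 3.01, 3.14, 3.14, 3.14].

## Interface

Orientations are given as a rotation vector (axis times angle).
In Python, from workcell import ctrl, vision, workorder gives the robot as it stands.
- The arm moves only by the shell command python3 -m crank 'ROWS'. ROWS is JSON, a list of rows, each a list of 3 entries, a list of its own where there are three numbers: the shift along the tool's x, y, z in m, then the turn, a rotation vector about the tool's x, y, z in rad, then the finger opening in m, from 0 to 0.0878. In form: [[[dx, dy, dz], [wx, wy, wz], jaw], ...]. A call has exactly 8 rows; each row shifts and turns the commanded pose from where the row before left it, along the tool's axes as they then stand; what a row does not reach is not made up. A row lasts 1/12 s, in which the tool goes at most 41.7 mm and 7.16 degrees, less where a joint would pass 70% of its speed; a pose out of reach is approached as far as the arm can. A call with a gripper value outside its range is refused whole. The fingers move at their own pace and stop on an object; the grip force is fixed at half the most. Time passes only in rows, so rows that do not move let the fingers close, or fill a call up. It gives the time, the measured TCP pose, the force and the opening at its end, in the units of the state.
- ctrl.get_obs(): the state, without advancing time (a new reading comes with each control period).
- vision.get_image(name): name is "scene" or "top" or "wrist"; returns a dict with "img" (480x640x3 uint8, blue, green, red), "mtx" (3x3 intrinsics, pixels), "k1" (the pictures are not rectified: a ray, as slopes to the right and down, at radius r is drawn at 1 + k1 r^2 times it, then the intrinsics apply), "rvec" (rotation vector, rad) and "tvec" (3), from world to camera coordinates, as OpenCV has them; the wrist camera has in their place "hand_eye" (4x4, takes a point from camera to tool coordinates, whose origin is the TCP and whose axes are the tool frame's). Camera axes: x right, y down, z forward; pixel columns grow to the right and rows downward; lengths in mm; the calibration is good to about 2 mm. A picture is of the moment at which its call begins: read the wrist's pose just before it. There is no depth.
- workorder.close_job(): hands the job in, once; it reports no verdict.
The state is a dict: "t": time; "qpos": joint angles; "qvel": joint speeds; "joint_torque": joint torques, N m; "ee_pos": TCP position; "orientation": TCP orientation; "ft_force": force on the tool from outside, world axes, zero at the start; "moment": the same for the moment, N m; "width": finger opening in mm.
Only numpy, scipy, OpenCV 4.12 (cv2) and the standard library are available. Lean on these libraries where they do the work, as an engineer would, in place of code of your own. Each camera call takes 0.05 s, during which the arm holds its last target.

## Working session

There is one attempt and no reset: what is moved stays moved. The work goes in short steps, Python scripts to look and compute and a shell command to move; the robot and the scene stay as the last step left them, time stands still between calls to the robot, and variables do not carry over. Pictures are saved under pics/ and viewed, and the job is handed in when it is done.

```bash
ls; mkdir -p pics
cat > h.py <<'E'
import numpy as np, cv2
from scipy.spatial.transform import Rotation as R
from workcell import ctrl, vision, workorder
def snap(n,f):
    o=ctrl.get_obs(); d=vision.get_image(n); cv2.imwrite('pics/'+f,d['img'])
    import pickle; pickle.dump((o,d),open('pics/'+f+'.pkl','wb')); return o,d
E
python3 - <<'E'
from h import *
for n in ['scene','top','wrist']:
    o,d=snap(n,n+'0.png'); print({k:v for k,v in d.items() if k!='img'})
print(o)
E
```

```text
pics
{'mtx': array([[618.13519741,   0.        , 322.55883645],
       [  0.        , 618.13519741, 246.5364271 ],
       [  0.        ,   0.        ,   1.        ]]), 'k1': -0.17093458182555704, 'rvec': array([ 0.57758325, -2.43123893,  1.42727178]), 'tvec': array([543.27502268, 113.18333561, 810.07940413])}
{'mtx': array([[453.94168601,   0.        , 318.80952605],
       [  0.        , 453.94168601, 246.55032229],
       [  0.        ,   0.        ,   1.        ]]), 'k1': -0.11013357028946742, 'rvec': array([ 2.15324684, -2.09730478,  0.18761587]), 'tvec': array([121.11066809, 548.36770219, 829.63188365])}
{'mtx': array([[403.23354052,   0.        , 322.0561375 ],
       [  0.        , 403.23354052, 239.50140081],
       [  0.        ,   0.        ,   1.        ]]), 'k1': -0.06840878895570365, 'hand_eye': array([[ 1.24759245e-03, -2.53265460e-01,  9.67396015e-01,
        -1.61874875e+02],
       [ 9.99998528e-01, -8.23542602e-04, -1.50524241e-03,
        -4.42044615e-01],
       [ 1.17791774e-03,  9.67396469e-01,  2.53264059e-01,
        -6.95348515e+01],
       [ 0.00000000e+00,  0.00000000e+00,  0.00000000e+00,
         1.00000000e+00]])}
{'t': 0.1, 'qpos': array([-1.29301267e+00,  4.23735778e-01,  1.63061394e+00,  2.08442332e-06,
        1.08860859e+00, -1.90135924e-02]), 'qvel': array([-0.00209819, -0.00241697, -0.00177914,  0.00099569, -0.00023897,
        0.00096172]), 'joint_torque': array([-1.14483024e-03, -5.45613778e+01, -2.74325877e+01,  6.45372248e-02,
        1.89087878e-02, -2.30397393e-05]), 'ee_pos': array([ 182.66487443, -597.18109066,  221.99717771]), 'orientation': array([ 2.06221932,  0.30973538, -2.06258294]), 'ft_force': array([ 1.1355046 ,  0.33317801, -0.28225353]), 'moment': array([-0.03682738, -0.04083042,  0.02337505]), 'width': 87.62009660987347}
```

View pics/scene0.png

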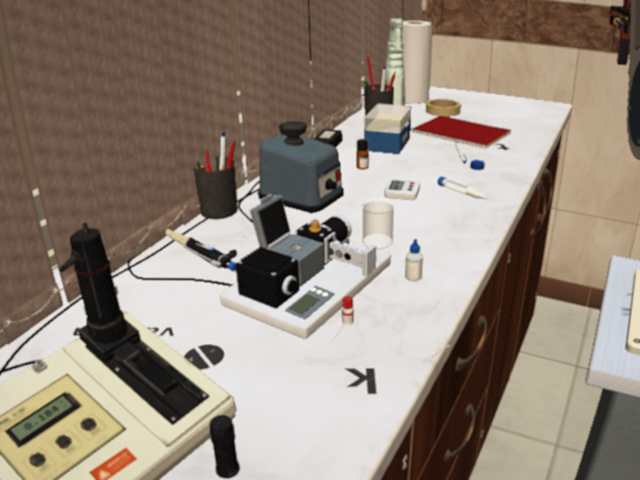

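View pics/top0.png

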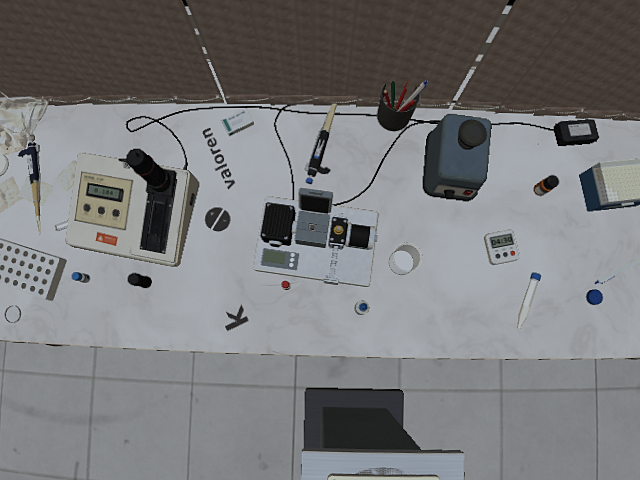

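View pics/wrist0.png

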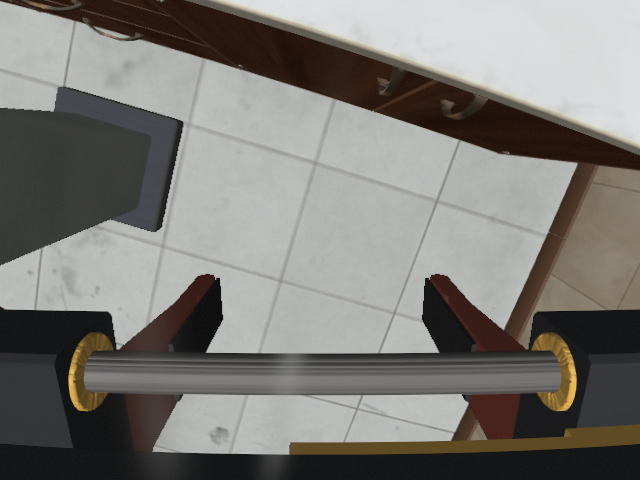

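Run:
```python
import cv2
a=cv2.imread('pics/top0.png')[175:325,240:440]; cv2.imwrite('pics/topc.png',cv2.resize(a,None,fx=4,fy=4,interpolation=cv2.INTER_CUBIC))
a=cv2.imread('pics/scene0.png')[185:345,215:435]; cv2.imwrite('pics/scenec.png',cv2.resize(a,None,fx=3.6,fy=3.6,interpolation=cv2.INTER_CUBIC))
```

```text
(no output)
```

View pics/topc.png

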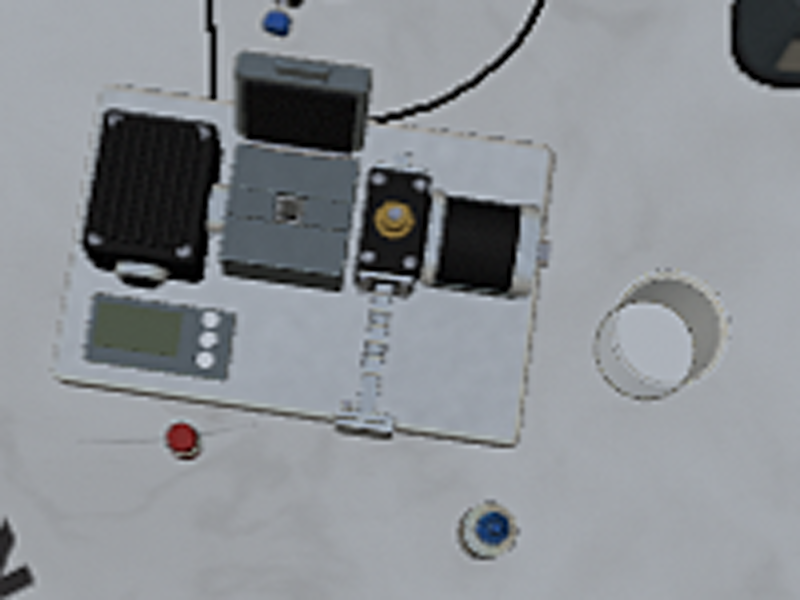

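View pics/scenec.png

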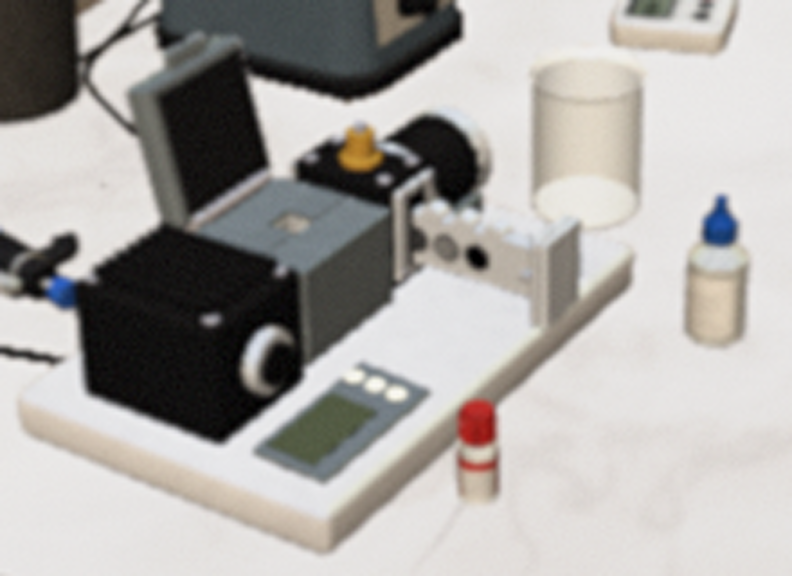

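```bash
cat >> h.py <<'E'
def proj(d,P):
    P=np.atleast_2d(P); Rm=cv2.Rodrigues(d['rvec'])[0]; c=P@Rm.T+d['tvec']
    s=c[:,:2]/c[:,2:]; s=s*(1+d['k1']*(s**2).sum(1,keepdims=True))
    return s@d['mtx'][:2,:2].T+d['mtx'][:2,2]
def inst(p,P):
    P=np.atleast_2d(P); c,s=np.cos(p[2]),np.sin(p[2])
    return np.c_[p[0]+c*P[:,0]-s*P[:,1],p[1]+s*P[:,0]+c*P[:,1],P[:,2]]
def lidpt(th,r,h,y):
    return [30-r*np.cos(th)+h*np.sin(th),10+y,72+r*np.sin(th)+h*np.cos(th)]
E
cat > fit.py <<'E'
from h import *
import pickle
from scipy.optimize import least_squares as ls
T=pickle.load(open('pics/top0.png.pkl','rb'))[1];S=pickle.load(open('pics/scene0.png.pkl','rb'))[1]
t=lambda u,v:(u/4+240-.4,v/4+175-.4); s=lambda u,v:(u/3.6+215-.4,v/3.6+185-.4)
obs=[(T,t(105,88),(62,117,26)),(T,t(552,148),(62,-117,26)),(T,t(517,445),(-92,-117,26)),(T,t(57,380),(-92,117,26)),
(T,t(337,427),(-99,-26,71)),(T,t(392,435),(-99,-54,71)),
(S,s(325,518),(-92,117,26)),(S,s(634,250),(-92,-117,26)),(S,s(22,405),(62,117,26))]
def res(p): return np.concatenate([proj(d,inst(p,P))[0]-uv for d,uv,P in obs])
r=ls(res,[600,0,0],x_scale=[100,100,.1],loss='soft_l1'); p=r.x
print(p, res(p).reshape(-1,2).round(1))
L=[(T,t(240,52),(61,14,31)),(T,t(372,68),(61,14,-31)),(S,s(130,90),(61,14,31)),(S,s(240,38),(61,14,-31))]
f=lambda q:np.concatenate([proj(d,inst(p,lidpt(q[0],*k)))[0]-uv for d,uv,k in L])
r=ls(f,[1.8]);print(r.x,r.fun.reshape(-1,2).round(1))
th=r.x[0]
for n,P in [('tip outer',lidpt(th,61,14,0)),('lip',lidpt(th,68,14,0)),('lidtop',lidpt(th,45,14,0)),('hinge',(30,10,72)),('push',(-99,-40,51))]: print(n,inst(p,P).round(1),np.round(P,1))
# loose things
def back(d,uv,z):
    return ls(lambda q:proj(d,[q[0],q[1],z])[0]-uv,[600,0],x_scale=100).x.round(1)
print('vial',back(T,t(183,440),40),back(S,s(478,410),40)); print('dropper',back(T,t(493,527),66),back(S,s(720,205),66)); print('beaker',back(T,t(672,330),70),back(T,t(645,350),0))
E
python3 fit.py
```

```text
[ 5.76559190e+02  1.40744237e+02 -1.10040447e-01] [[-1.9 -0.6]
 [ 0.5 -0.5]
 [ 0.4  0.6]
 [-2.2  0.8]
 [-0.8  0. ]
 [ 0.3  0.1]
 [ 0.5 -0.4]
 [ 0.8 -1.6]
 [-3.5 -3.5]]
[1.71809472] [[-1.9  2. ]
 [-0.7  2.5]
 [-0.4 -0.6]
 [-4.4 -1.5]]
tip outer [[630.1 144.9 130.3]] [ 52.8  10.  130.3]
lip [[631.2 144.8 137.2]] [ 53.8  10.  137.2]
lidtop [[627.8 145.1 114.5]] [ 50.5  10.  114.5]
hinge [[607.5 147.4  72. ]] [30 10 72]
push [[473.8 111.9  51. ]] [-99 -40  51]
vial [470.4 198.2] [469.6 200.3]
dropper [431.1  50.5] [427.9  56. ]
beaker [525.4 -33. ] [526.1 -32.5]
```

Run:
```python
from h import *
o=ctrl.get_obs(); M=R.from_rotvec(o['orientation']).as_matrix(); print(M.round(3)); print(o['t'])
p=[576.6,140.7,-.11]
for th in (1.85,1.72,1.4,1.0,.6,.3,0): print(th, inst(p,np.add(lidpt(th,50,14,0),[10,0,0])).round(0))
```

```text
[[-0.     0.292 -0.956]
 [ 0.001 -0.956 -0.292]
 [-1.    -0.001 -0.   ]]
0.15
1.85 [[645. 143. 116.]]
1.72 [[639. 144. 119.]]
1.4 [[623. 146. 124.]]
1.0 [[602. 148. 122.]]
0.6 [[584. 150. 112.]]
0.3 [[574. 151. 100.]]
0 [[568. 152.  86.]]
```

```bash
python3 -m crank '[[[-0.012,-0.03,-0.023],[0,0,0],0],[[-0.012,-0.03,-0.023],[0,0,0],0],[[-0.012,-0.03,-0.023],[0,0,0],0],[[-0.012,-0.03,-0.023],[0,0,0],0],[[-0.01,-0.03,-0.023],[0,0,0],0],[[-0.01,-0.03,-0.023],[0,0,0],0],[[-0.01,-0.03,-0.023],[0,0,0],0],[[0,-0.03,-0.023],[0,0,0],0]]'
python3 -m crank '[[[0,-0.03,-0.023],[0,0,0],0],[[0,-0.03,-0.023],[0,0,0],0],[[0,-0.03,-0.023],[0,0,0],0],[[0,-0.03,-0.023],[0,0,0],0],[[0,-0.03,-0.023],[0,0,0],0],[[0,-0.03,-0.023],[0,0,0],0],[[0,-0.03,-0.023],[0,0,0],0],[[0,-0.03,-0.023],[0,0,0],0]]'
```

```text
t: 0.82
ee_pos: [289.3, -313.3, 302.3]
orientation: [2.063, 0.305, -2.059]
ft_force: [1.0, -0.0, 0.7]
width: 37.9
t: 1.48
ee_pos: [394.4, -29.1, 300.8]
orientation: [2.062, 0.308, -2.061]
ft_force: [1.1, -0.3, 0.1]
width: 0.5
```

```bash
for i in 1; do python3 -m crank '[[[0,-0.03,-0.023],[0,0,0],0],[[0,-0.03,-0.023],[0,0,0],0],[[0,0,0],[-0.124,0,0],0],[[0,0,0],[-0.124,0,0],0],[[0,0,0],[-0.124,0,0],0],[[0,0,0],[-0.124,0,0],0],[[0,0,0],[-0.124,0,0],0],[[0,0,0],[-0.124,0,0],0]]'; done
python3 -m crank '[[[0,0,0],[-0.124,0,0],0],[[0,0,0],[-0.124,0,0],0],[[0,0,0],[-0.124,0,0],0],[[0,0,0],[-0.124,0,0],0],[[0,0,0],[-0.124,0,0],0],[[0,0,0],[-0.124,0,0],0],[[0,0,0],[-0.124,0,0],0],[[0,0,0],[-0.124,0,0],0]]'
python3 -m crank '[[[0,0,0],[-0.124,0,0],0],[[0,0,0],[-0.124,0,0],0],[[0,0,0],[-0.124,0,0],0],[[0,0,0],[-0.124,0,0],0],[[0,0,0],[-0.124,0,0],0],[[0,0,0],[-0.124,0,0],0],[[0,0,0],[-0.124,0,0],0],[[0,0,0],[-0.124,0,0],0]]'
python3 - <<'E'
from h import *
o,d=snap('wrist','w1.png'); M=R.from_rotvec(o['orientation']).as_matrix(); print(M.round(3)); print(o['t'],o['ee_pos'],o['qpos'])
E
```

```text
t: 2.15
ee_pos: [420.6, 39.9, 300.5]
orientation: [1.583, 0.914, -1.584]
ft_force: [0.5, 0.1, 0.5]
width: 0.6
t: 2.82
ee_pos: [420.5, 39.8, 300.5]
orientation: [0.858, 1.395, -0.858]
ft_force: [-0.0, 0.4, -0.6]
width: 0.3
t: 3.48
ee_pos: [420.5, 39.8, 300.5]
orientation: [0.087, 1.569, -0.087]
ft_force: [1.0, -0.4, 0.0]
width: 0.4
[[-0.     0.11   0.994]
 [-0.     0.994 -0.11 ]
 [-1.    -0.    -0.   ]]
3.4833 [420.54406985  39.81135311 300.51387833] [ 6.61921497e-02  1.62318870e-02  1.96675398e+00  2.74071725e-05
  1.15900473e+00 -1.39396258e+00]
```

View pics/w1.png

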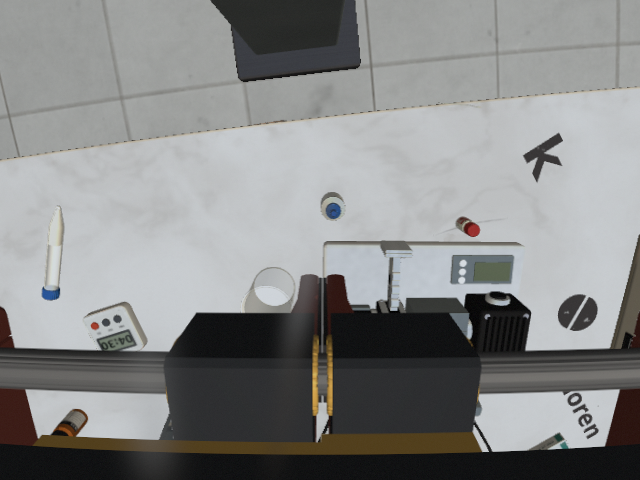

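```bash
python3 - <<'E'
import cv2
a=cv2.imread('pics/w1.png')[170:330,300:540]; cv2.imwrite('pics/w1c.png',cv2.resize(a,None,fx=3.3,fy=3.3,interpolation=cv2.INTER_CUBIC))
E
cat >> h.py <<'E'
def ray(o,d,uv):
    M=R.from_rotvec(o['orientation']).as_matrix()
    s=cv2.undistortPoints(np.array([[uv]],float),d['mtx'],np.array([d['k1'],0,0,0.]))[0,0]
    H=d['hand_eye']; c=H[:3,:3]@[s[0],s[1],1]; return M@H[:3,3]+o['ee_pos'], M@c
def atz(o,d,uv,z):
    a,b=ray(o,d,uv); return a+b*(z-a[2])/b[2]
def winst(p,W):
    dx,dy=W[0]-p[0],W[1]-p[1]; c,s=np.cos(p[2]),np.sin(p[2]); return np.round([c*dx+s*dy,-s*dx+c*dy],1)
E
```

```text
(no output)
```

View pics/w1c.png

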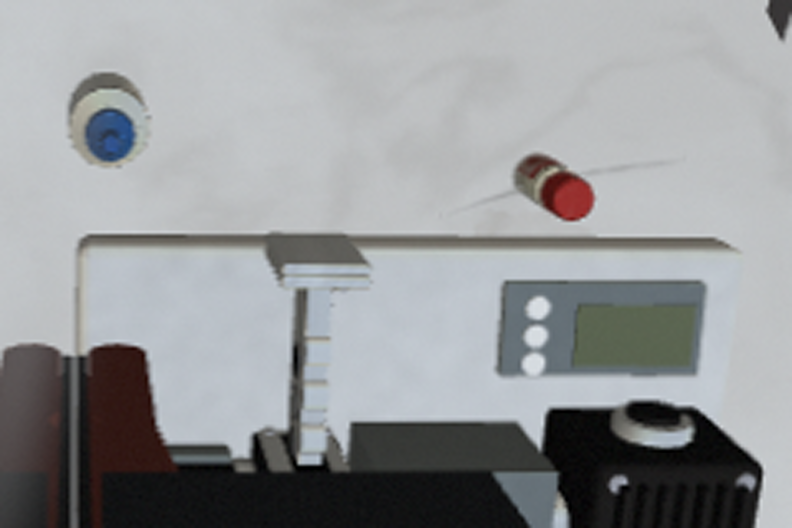

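Run:
```python
from h import *
import pickle
o,d=pickle.load(open('pics/w1.png.pkl','rb'));p=[576.6,140.7,-.11]
for n,u,v,z in [('FR',79,248,26),('FL',741,249,26),('plateR',283,265,71),('plateL',371,265,71),('vial',572,197,40),('dropper',110,135,62)]:
    W=atz(o,d,(u/3.3+300-.35,v/3.3+170-.35),z); print(n,W.round(1),winst(p,W))
```

```text
FR [472.1  36.8  26. ] [ -92.4 -114.7]
FL [498.3 264.9  26. ] [-91.5 114.8]
plateR [472.2  99.6  71. ] [-99.3 -52.4]
plateL [475.2 126.5  71. ] [-99.2 -25.2]
vial [469.2 200.5  40. ] [-113.3   47.6]
dropper [427.7  51.1  62. ] [-138.1 -105.4]
```

```bash
python3 -m crank '[[[0,0.016,0.0305],[0,0,0],0],[[0,0.016,0.0305],[0,0,0],0],[[0,0.016,0.0305],[0,0,0],0],[[0,0.016,0.0305],[0,0,0],0],[[0,0.016,0.0305],[0,0,0],0],[[0,0.016,0.0305],[0,0,0],0],[[0,0.016,0.0305],[0,0,0],0],[[0,0.016,0.0305],[0,0,0],0]]'
python3 - <<'E'
from h import *
o,d=snap('wrist','w2.png');print(winst([576.6,140.7,-.11],o['ee_pos']),o['ee_pos'])
snap('scene','s2.png')
E
```

```text
t: 4.2
ee_pos: [679.3, 139.2, 300.1]
orientation: [0.094, 1.569, -0.094]
ft_force: [0.9, 0.2, -0.1]
width: 0.1
[102.2   9.8] [679.28968742 139.17956395 300.13345494]
```

View pics/w2.png

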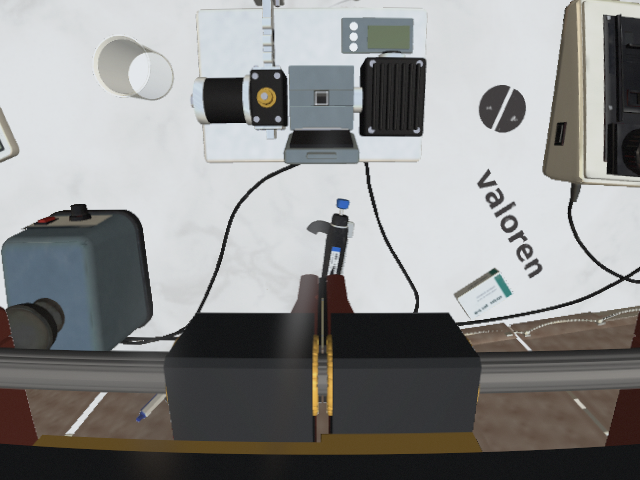

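View pics/s2.png

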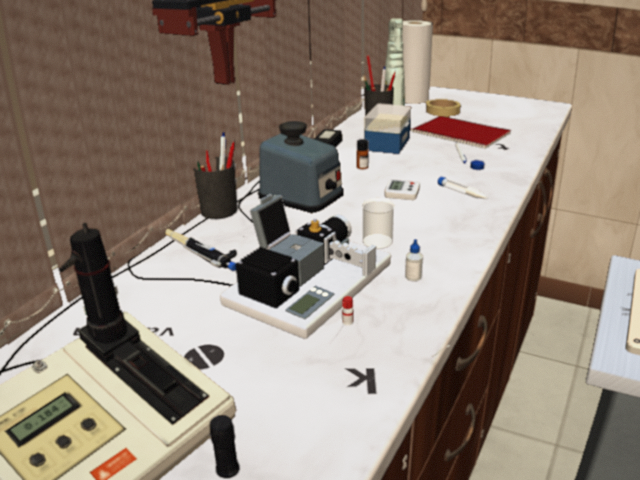

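Run:
```python
from h import *
import pickle
o,d=pickle.load(open('pics/w2.png.pkl','rb'));p=[576.6,140.7,-.11]
for n,u,v,z in [('dev',150,310,0),('dev',140,212,100),('tipR',285,162,130),('tipL',358,162,130),('lipc',322,162,137),('pip',338,225,40)]:
    W=atz(o,d,(u,v),z); print(n,W.round(1),winst(p,W))
```

```text
dev [796.  -92.4   0. ] [ 243.6 -207.6]
dev [658.7 -26.9 100. ] [ 100.  -157.6]
tipR [629.1 115.9 130. ] [ 54.9 -18.9]
tipL [636.2 174.8 130. ] [55.5 40.4]
lipc [632.3 145.8 137. ] [54.8 11.1]
pip [706.8 154.1  40. ] [128.   27.6]
```

```bash
python3 -m crank '[[[0.03,0,0],[0,0,0],0],[[0.03,0,0],[0,0,0],0],[[0.03,0,0],[0,0,0],0],[[0.03,0,0],[0,0,0],0],[[0.03,0,0],[0,0,0],0],[[0.02,0,0],[0,0,0],0],[[0.012,0,0],[0,0,0],0],[[0,0,0],[0,0,0],0]]'
python3 - <<'E'
from h import *
o,d=snap('wrist','w3.png');print(winst([576.6,140.7,-.11],o['ee_pos']),o['ee_pos'],o['ft_force'])
snap('scene','s3.png')
a=cv2.imread('pics/s3.png')[160:320,185:405]; cv2.imwrite('pics/s3c.png',cv2.resize(a,None,fx=3.6,fy=3.6,interpolation=cv2.INTER_CUBIC))
E
```

```text
t: 4.97
ee_pos: [675.6, 137.9, 115.7]
orientation: [0.092, 1.574, -0.094]
ft_force: [-0.0, 0.2, 0.2]
width: 0.6
[98.7  8.1] [675.57309845 137.91851755 115.65910007] [-0.01867929  0.18619636  0.2116366 ]
```

View pics/s3c.png

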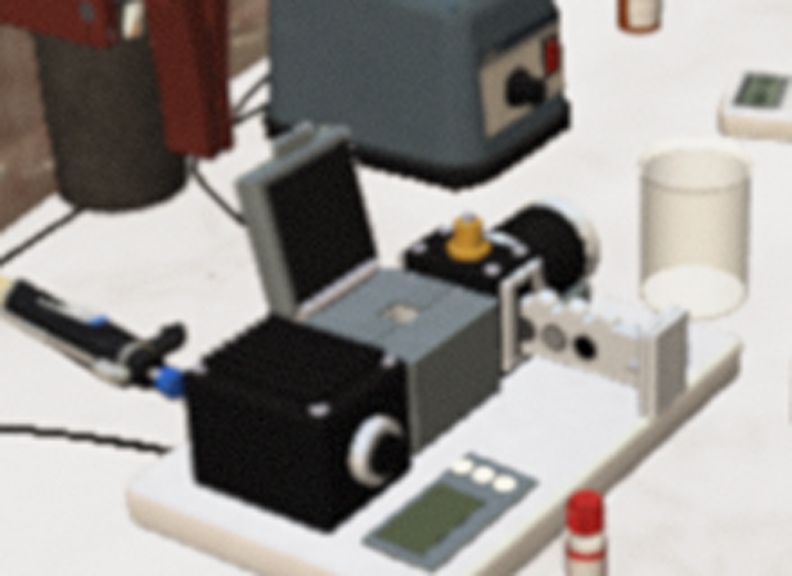

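```bash
python3 -m crank '[[[0,0,-0.012],[0,0,0],0],[[0,0,-0.012],[0,0,0],0],[[-0.001,0,-0.008],[0,0,0],0],[[-0.001,0,-0.006],[0,0,0],0],[[-0.001,0,-0.005],[0,0,0],0],[[-0.001,0,-0.004],[0,0,0],0],[[-0.001,0,-0.004],[0,0,0],0],[[-0.001,0,-0.004],[0,0,0],0]]'
python3 - <<'E'
from h import *
o,d=snap('scene','s4.png');print(winst([576.6,140.7,-.11],o['ee_pos']),o['ee_pos'],o['ft_force'])
a=cv2.imread('pics/s4.png')[160:320,185:405]; cv2.imwrite('pics/s4c.png',cv2.resize(a,None,fx=3.6,fy=3.6,interpolation=cv2.INTER_CUBIC))
E
```

```text
t: 5.73
ee_pos: [623.6, 145.1, 125.2]
orientation: [0.092, 1.568, -0.092]
ft_force: [2.0, 0.7, 0.2]
width: 0.3
[46.3  9.5] [623.62652438 145.0855049  125.20467685] [1.96572821 0.71027823 0.15081688]
```

View pics/s4c.png

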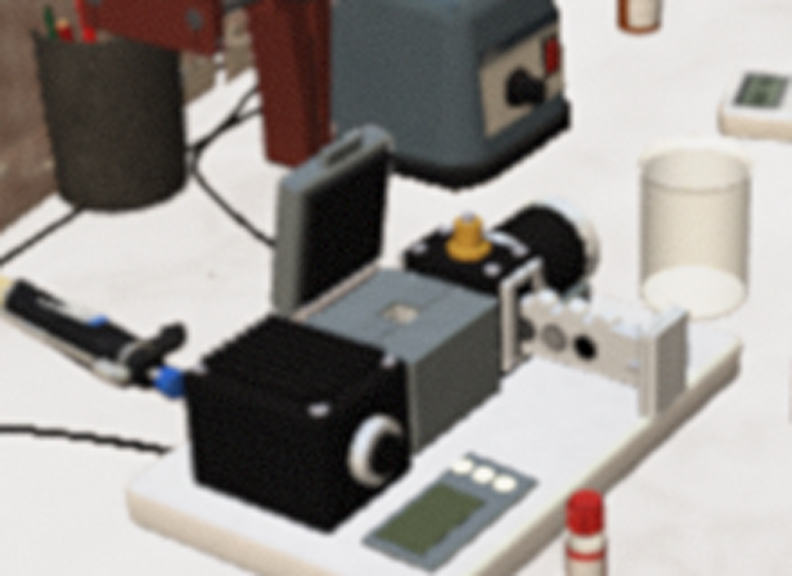

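```bash
python3 -m crank '[[[0,0,-0.0055],[0,0,0],0],[[0.001,0,-0.0055],[0,0,0],0],[[0.001,0,-0.0055],[0,0,0],0],[[0.001,0,-0.005],[0,0,0],0],[[0.002,0,-0.005],[0,0,0],0],[[0.002,0,-0.0045],[0,0,0],0],[[0.003,0,-0.0045],[0,0,0],0],[[0.003,0,-0.004],[0,0,0],0]]'
python3 - <<'E'
from h import *
o,d=snap('scene','s5.png');print(winst([576.6,140.7,-.11],o['ee_pos']),o['ee_pos'],o['ft_force'])
a=cv2.imread('pics/s5.png')[160:320,185:405]; cv2.imwrite('pics/s5c.png',cv2.resize(a,None,fx=3.6,fy=3.6,interpolation=cv2.INTER_CUBIC))
E
```

```text
t: 6.45
ee_pos: [583.5, 149.5, 111.3]
orientation: [0.092, 1.569, -0.092]
ft_force: [0.2, -0.1, -0.2]
width: 0.1
[5.9 9.5] [583.52766308 149.5127048  111.27798048] [ 0.24150715 -0.10387977 -0.1907826 ]
```

View pics/s5c.png

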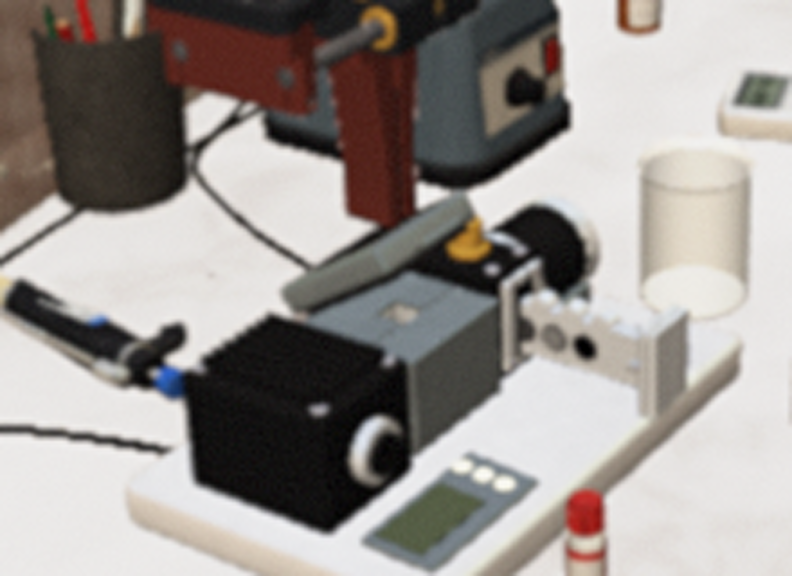

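```bash
python3 -m crank '[[[0.003,0,-0.004],[0,0,0],0],[[0.003,0,-0.003],[0,0,0],0],[[0.003,0,-0.003],[0,0,0],0],[[0.003,0,-0.003],[0,0,0],0],[[0.003,0,-0.002],[0,0,0],0],[[0.003,0,-0.002],[0,0,0],0],[[0.003,0,-0.002],[0,0,0],0],[[0.002,0,-0.001],[0,0,0],0]]'
python3 -m crank '[[[0.001,0,0],[0,0,0],0],[[0.001,0,0],[0,0,0],0],[[0.0005,0,0],[0,0,0],0],[[0.0005,0,0],[0,0,0],0],[[0,0,0],[0,0,0],0],[[0,0,0],[0,0,0],0],[[0,0,0],[0,0,0],0],[[0,0,0],[0,0,0],0]]'
```

```text
t: 7.17
ee_pos: [563.9, 151.9, 88.2]
orientation: [0.092, 1.569, -0.092]
ft_force: [1.4, -0.3, -0.1]
width: 0.6
t: 7.83
ee_pos: [564.1, 151.8, 86.3]
orientation: [0.092, 1.569, -0.092]
ft_force: [-2.5, -0.7, 6.6]
width: 0.1
```

```bash
python3 -m crank '[[[0.0005,0,0],[0,0,0],0],[[0.0005,0,0],[0,0,0],0],[[0.0005,0,0],[0,0,0],0],[[0.0005,0,0],[0,0,0],0],[[0,0,0],[0,0,0],0],[[0,0,0],[0,0,0],0],[[0,0,0],[0,0,0],0],[[0,0,0],[0,0,0],0]]'
python3 - <<'E'
from h import *
o,d=snap('scene','s6.png');print(winst([576.6,140.7,-.11],o['ee_pos']),o['ee_pos'],o['ft_force'])
a=cv2.imread('pics/s6.png')[160:320,185:405]; cv2.imwrite('pics/s6c.png',cv2.resize(a,None,fx=3.6,fy=3.6,interpolation=cv2.INTER_CUBIC))
E
```

```text
t: 8.5
ee_pos: [564.1, 151.9, 85.9]
orientation: [0.092, 1.569, -0.092]
ft_force: [-9.1, -1.2, 22.5]
width: 0.5
[-13.6   9.7] [564.11430223 151.8727356   85.93480316] [-9.1026396  -1.1737082  22.54388304]
```

View pics/s6c.png

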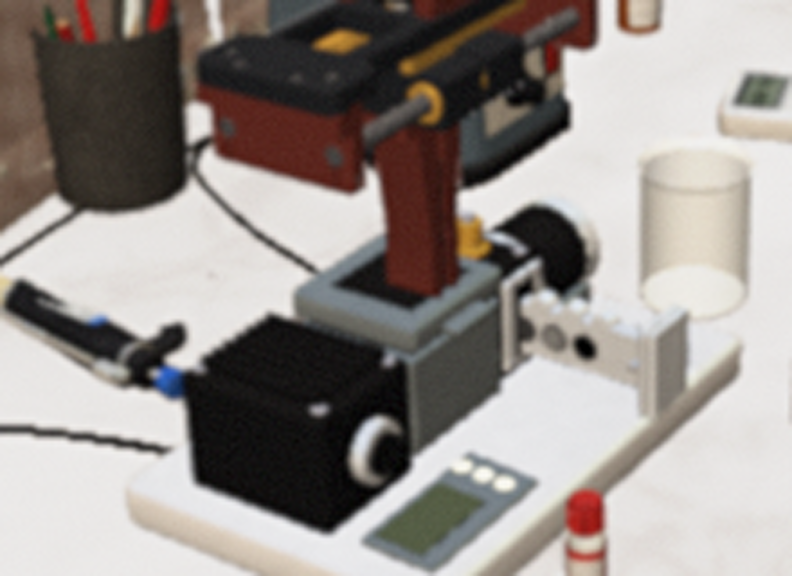

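```bash
python3 -m crank '[[[-0.015,0,0],[0,0,0],0],[[-0.03,0,0],[0,0,0],0],[[-0.02,0,0],[0,0,0],0],[[0,-0.01,-0.024],[0,0,0],0],[[0,-0.01,-0.024],[0,0,0],0],[[0,-0.01,-0.024],[0,0,0],0],[[0,-0.01,-0.024],[0,0,0],0],[[0,-0.01,-0.021],[0,0,0],0]]'
python3 - <<'E'
from h import *
o,d=snap('scene','s7.png');print(winst([576.6,140.7,-.11],o['ee_pos']),o['ee_pos'],o['ft_force'])
a=cv2.imread('pics/s7.png')[160:320,185:405]; cv2.imwrite('pics/s7c.png',cv2.resize(a,None,fx=3.6,fy=3.6,interpolation=cv2.INTER_CUBIC))
E
```

```text
t: 9.22
ee_pos: [440.8, 115.5, 148.7]
orientation: [0.092, 1.569, -0.092]
ft_force: [0.9, -0.0, -0.4]
width: 0.6
[-132.2  -40. ] [440.79531717 115.46313945 148.7294006 ] [ 0.87789031 -0.00856805 -0.35363804]
```

View pics/s7c.png

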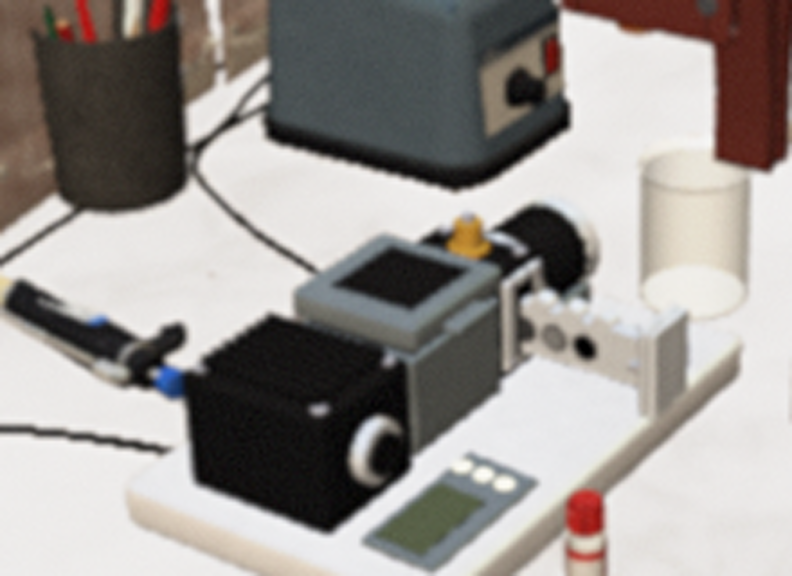

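```bash
python3 -m crank '[[[0.02,0,0],[0,0,0],0],[[0.02,0,0],[0,0,0],0],[[0.02,0,0],[0,0,0],0],[[0.018,0,0],[0,0,0],0],[[0.016,0,0],[0,0,0],0],[[0.01,0,0],[0,0,0],0],[[0.004,0,0],[0,0,0],0],[[0,0,0],[0,0,0],0]]'
python3 -m crank '[[[0,0,0.005],[0,0,0],0],[[0,0,0.005],[0,0,0],0],[[0,0,0.004],[0,0,0],0],[[0,0,0.002],[0,0,0],0],[[0,0,0],[0,0,0],0],[[0,0,0],[0,0,0],0],[[0,0,0],[0,0,0],0],[[0,0,0],[0,0,0],0]]'
python3 - <<'E'
from h import *
o,d=snap('scene','s8.png');print(winst([576.6,140.7,-.11],o['ee_pos']),o['ee_pos'],o['ft_force'])
a=cv2.imread('pics/s8.png')[190:310,325:465]; cv2.imwrite('pics/s8c.png',cv2.resize(a,None,fx=5,fy=5,interpolation=cv2.INTER_CUBIC))
E
```

```text
t: 9.93
ee_pos: [442.0, 115.8, 40.1]
orientation: [0.092, 1.57, -0.092]
ft_force: [0.0, -0.1, 0.0]
width: 0.3
t: 10.6
ee_pos: [458.0, 113.9, 40.7]
orientation: [0.092, 1.569, -0.092]
ft_force: [-0.7, -0.6, -0.5]
width: 0.1
[-115.   -39.6] [457.95014898 113.93459322  40.72489041] [-0.66201219 -0.62676068 -0.45938342]
```

View pics/s8c.png

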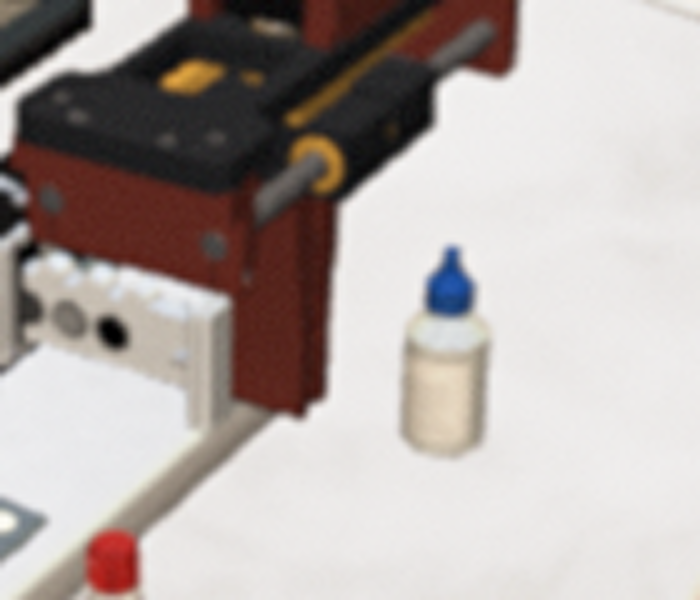

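Run:
```python
from h import *
import pickle
o,d=pickle.load(open('pics/s8.png.pkl','rb'));p=[576.6,140.7,-.11]
for P in [(-78,-40,120),(-78,-27,120),(-78,-40,110),(-78,-27,100),(-105,-27,100),(-105,-27,120),(-105,-27,110),(-105,-27,41),(-125,-27,41),(-92,-26,71),(-99,-26,71)]:
    print(P,((proj(d,inst(p,P))[0]-[325,190])*5).round(0))
```

```text
(-78, -40, 120) [169. 124.]
(-78, -27, 120) [145. 141.]
(-78, -40, 110) [169. 156.]
(-78, -27, 100) [145. 205.]
(-105, -27, 100) [228. 228.]
(-105, -27, 120) [229. 164.]
(-105, -27, 110) [228. 196.]
(-105, -27, 41) [225. 409.]
(-125, -27, 41) [286. 428.]
(-92, -26, 71) [185. 308.]
(-99, -26, 71) [207. 315.]
```

```bash
python3 -m crank '[[[0,0,0.002],[0,0,0],0],[[0,0,0.001],[0,0,0],0],[[0,0,0.001],[0,0,0],0],[[0,0,0.001],[0,0,0],0],[[0,0,0.001],[0,0,0],0],[[0,0,0.001],[0,0,0],0],[[0,0,0],[0,0,0],0],[[0,0,0],[0,0,0],0]]'
```

```text
t: 11.32
ee_pos: [464.3, 113.1, 40.5]
orientation: [0.091, 1.57, -0.092]
ft_force: [-3.9, 1.6, 1.7]
width: 0.3
```

```bash
python3 -m crank '[[[0,0,0.001],[0,0,0],0],[[0,0,0.001],[0,0,0],0],[[0,0,0.001],[0,0,0],0],[[0,0,0.001],[0,0,0],0],[[0,0,0.001],[0,0,0],0],[[0,0,0.001],[0,0,0],0],[[0,0,0.001],[0,0,0],0],[[0,0,0],[0,0,0],0]]'
python3 - <<'E'
from h import *
o,d=snap('top','t9.png');print(winst([576.6,140.7,-.11],o['ee_pos']),o['ft_force'])
o,d=snap('scene','s9.png')
a=cv2.imread('pics/s9.png')[190:310,325:465]; cv2.imwrite('pics/s9c.png',cv2.resize(a,None,fx=5,fy=5,interpolation=cv2.INTER_CUBIC))
E
```

```text
t: 11.98
ee_pos: [472.8, 112.4, 40.8]
orientation: [0.092, 1.568, -0.092]
ft_force: [-0.1, 0.6, -0.1]
width: 0.4
[-100.   -39.5] [-0.14785648  0.64609329 -0.1229054 ]
```

View pics/s9c.png

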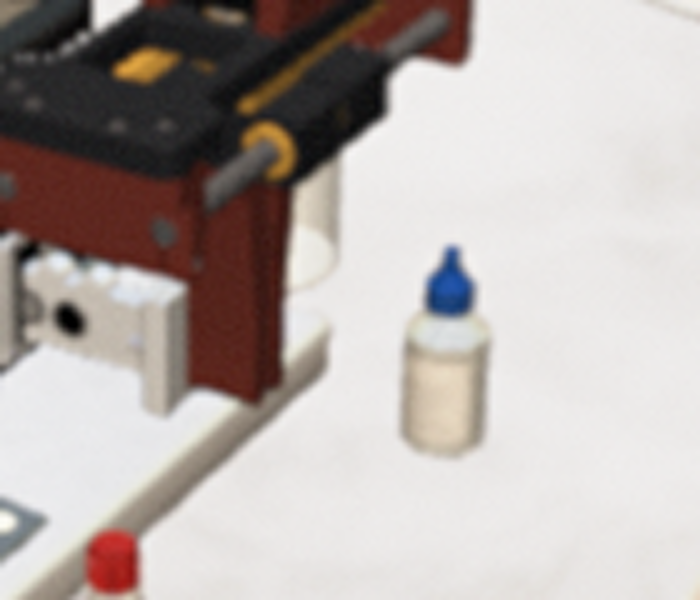

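```bash
python3 -m crank '[[[0,0,0.002],[0,0,0],0],[[0,0,0.001],[0,0,0],0],[[0,0,0.001],[0,0,0],0],[[0,0,0.001],[0,0,0],0],[[0,0,0.001],[0,0,0],0],[[0,0,0.0005],[0,0,0],0],[[0,0,0],[0,0,0],0],[[0,0,0],[0,0,0],0]]'
python3 - <<'E'
from h import *
o=ctrl.get_obs();print(winst([576.6,140.7,-.11],o['ee_pos']),o['ft_force'])
E
```

```text
t: 12.75
ee_pos: [477.2, 111.6, 40.5]
orientation: [0.092, 1.571, -0.092]
ft_force: [-5.3, 2.5, 3.2]
width: 0.7
[-95.6 -39.9] [-5.34717152  2.53778132  3.22251424]
```

```bash
python3 -m crank '[[[0,0,0.001],[0,0,0],0],[[0,0,0.001],[0,0,0],0],[[0,0,0.001],[0,0,0],0],[[0,0,0.001],[0,0,0],0],[[0,0,0.001],[0,0,0],0],[[0,0,0.001],[0,0,0],0],[[0,0,0.001],[0,0,0],0],[[0,0,0.0005],[0,0,0],0]]'
python3 - <<'E'
from h import *
o=ctrl.get_obs();print(winst([576.6,140.7,-.11],o['ee_pos']),o['ft_force'])
o,d=snap('scene','s10.png')
a=cv2.imread('pics/s10.png')[190:310,325:465]; cv2.imwrite('pics/s10c.png',cv2.resize(a,None,fx=5,fy=5,interpolation=cv2.INTER_CUBIC))
E
```

```text
t: 13.42
ee_pos: [487.0, 110.7, 40.9]
orientation: [0.092, 1.567, -0.092]
ft_force: [-0.2, -0.6, -0.7]
width: 0.1
[-85.8 -39.6] [-0.21152273 -0.57067792 -0.6542449 ]
```

View pics/s10c.png

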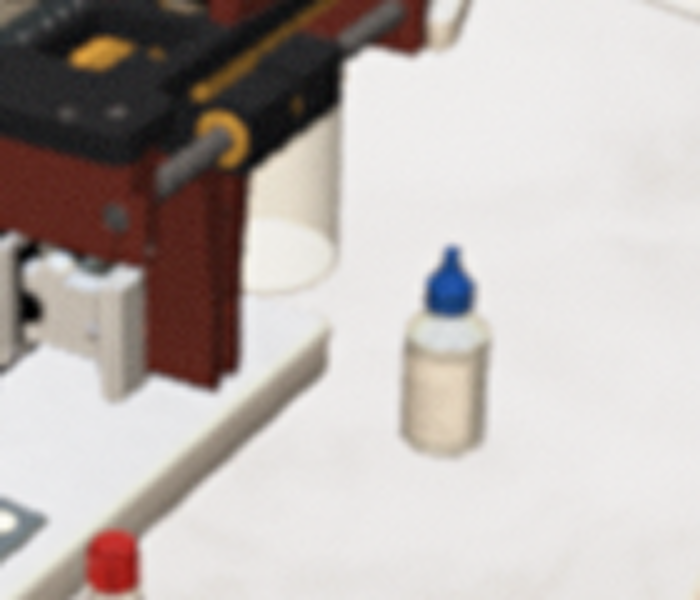

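Second click in (plate edge now at px 145, again about 42 px along). Same again for the third, gently.

```bash
python3 -m crank '[[[0,0,0.0015],[0,0,0],0],[[0,0,0.001],[0,0,0],0],[[0,0,0.001],[0,0,0],0],[[0,0,0.001],[0,0,0],0],[[0,0,0.001],[0,0,0],0],[[0,0,0.001],[0,0,0],0],[[0,0,0],[0,0,0],0],[[0,0,0],[0,0,0],0]]'
python3 - <<'E'
from h import *
o=ctrl.get_obs();print(winst([576.6,140.7,-.11],o['ee_pos']),o['ft_force'])
E
```

```text
t: 14.13
ee_pos: [491.9, 109.9, 40.6]
orientation: [0.092, 1.57, -0.092]
ft_force: [-2.0, 0.7, 0.9]
width: 0.4
[-80.8 -39.9] [-2.0439598   0.68688816  0.92509821]
```

```bash
python3 -m crank '[[[0,0,0.001],[0,0,0],0],[[0,0,0.001],[0,0,0],0],[[0,0,0.001],[0,0,0],0],[[0,0,0.001],[0,0,0],0],[[0,0,0.001],[0,0,0],0],[[0,0,0.001],[0,0,0],0],[[0,0,0.001],[0,0,0],0],[[0,0,0],[0,0,0],0]]'
python3 - <<'E'
from h import *
o=ctrl.get_obs();print(winst([576.6,140.7,-.11],o['ee_pos']),o['ft_force'])
o,d=snap('scene','s11.png')
a=cv2.imread('pics/s11.png')[190:310,325:465]; cv2.imwrite('pics/s11c.png',cv2.resize(a,None,fx=5,fy=5,interpolation=cv2.INTER_CUBIC))
E
```

```text
t: 14.8
ee_pos: [500.4, 109.1, 40.8]
orientation: [0.092, 1.567, -0.092]
ft_force: [-0.3, 0.4, 0.7]
width: 0.1
[-72.3 -39.7] [-0.25043478  0.40417351  0.70789477]
```

View pics/s11c.png

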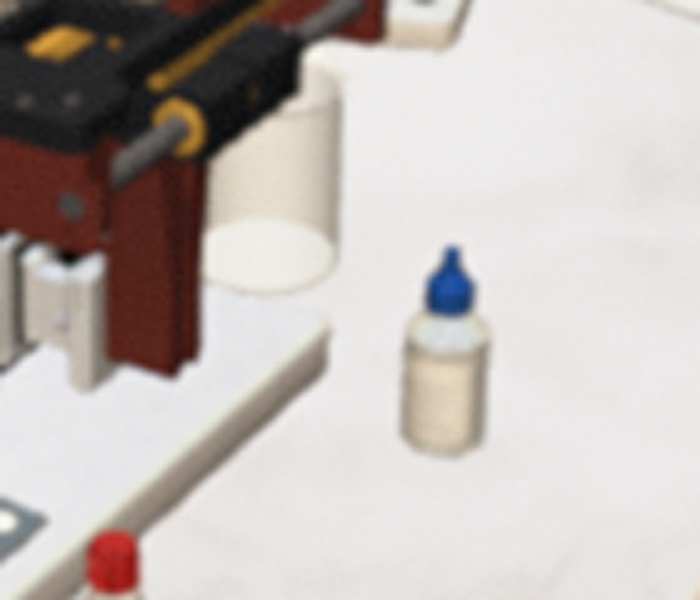

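```bash
python3 -m crank '[[[0,0,-0.004],[0,0,0],0],[[0,0,-0.012],[0,0,0],0],[[0,0,-0.02],[0,0,0],0],[[0,0,-0.02],[0,0,0],0],[[-0.025,0,0],[0,0,0],0],[[-0.04,0,0],[0,0,0],0],[[-0.04,0,0],[0,0,0],0],[[-0.04,0,0],[0,0,0],0]]'
python3 -m crank '[[[-0.04,0,0],[0,0,0],0],[[-0.04,0,0],[0,0,0],0],[[-0.02,0,0],[0,0,0],0],[[0,0,0],[0,0,0],0],[[0,0,0],[0,0,0],0],[[0,0,0],[0,0,0],0],[[0,0,0],[0,0,0],0],[[0,0,0],[0,0,0],0]]'
python3 - <<'E'
from h import *
o,d=snap('scene','s12.png')
a=cv2.imread('pics/s12.png')[190:350,215:435]; cv2.imwrite('pics/s12c.png',cv2.resize(a,None,fx=3.6,fy=3.6,interpolation=cv2.INTER_CUBIC))
o,d=snap('wrist','w12.png'); print(o['ee_pos'],o['ft_force'])
a=d['img'][150:330,290:560]; cv2.imwrite('pics/w12c.png',cv2.resize(a,None,fx=2.9,fy=2.9,interpolation=cv2.INTER_CUBIC))
E
```

```text
t: 15.52
ee_pos: [441.9, 115.5, 186.8]
orientation: [0.091, 1.571, -0.092]
ft_force: [1.1, -0.1, 0.0]
width: 0.6
t: 16.18
ee_pos: [442.7, 115.5, 283.9]
orientation: [0.091, 1.572, -0.092]
ft_force: [-0.4, -0.3, 0.4]
width: 0.8
[442.92584022 115.50031287 284.1246733 ] [ 0.1883895  -0.09435991 -0.65068057]
```

View pics/s12c.png

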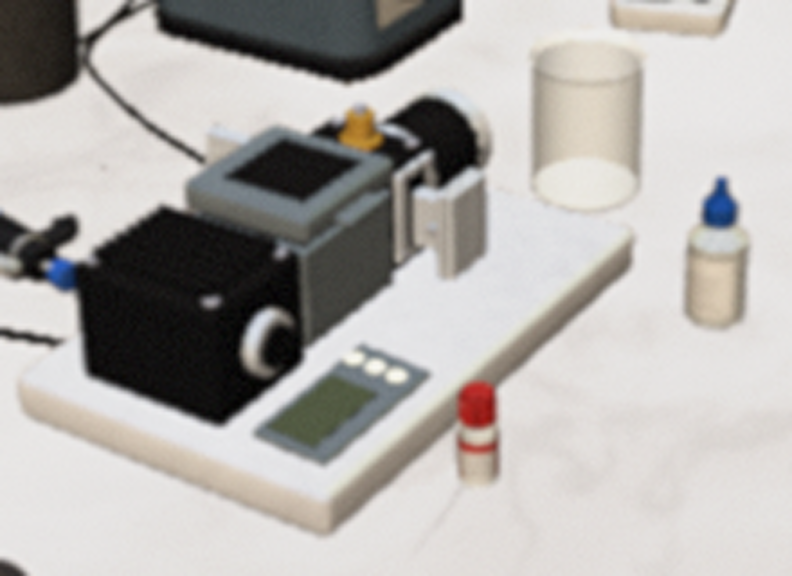

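View pics/w12c.png

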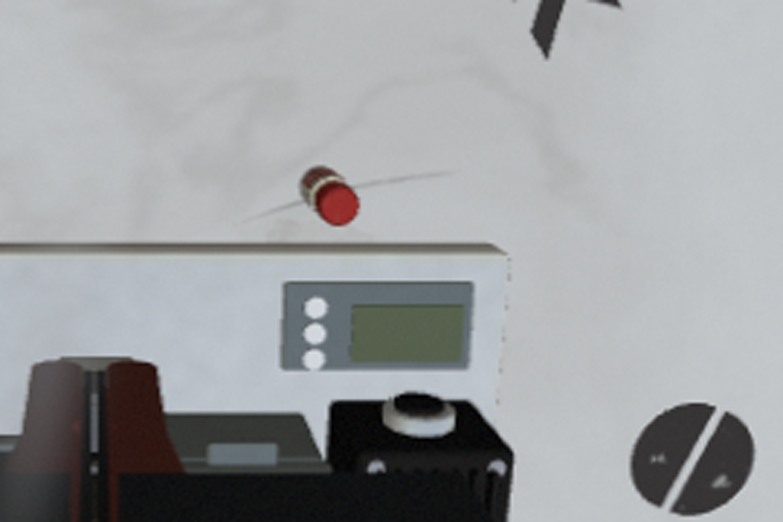

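Run:
```python
from h import *
import pickle
o,d=pickle.load(open('pics/s12.png.pkl','rb'));p=[576.6,140.7,-.11]
im=cv2.imread('pics/s12.png')[190:350,215:435]; im=cv2.resize(im,None,fx=3.6,fy=3.6,interpolation=cv2.INTER_CUBIC)
c=lambda P:tuple(((proj(d,inst(p,P))[0]-[215,190]+.4)*3.6).round().astype(int).tolist())
for s,col in((0,(255,0,0)),(30,(0,255,255)),(45,(0,255,0)),(60,(0,0,255))):
    q=[c((-99+s,y,z)) for y,z in((-26,71),(-54,71),(-54,31),(-26,31))]; print(s,q)
    if s in(30,45,60): cv2.polylines(im,[np.array(q)],True,col,1)
cv2.polylines(im,[np.array([c(lidpt(0,61,14,31)),c(lidpt(0,61,14,-31)),c(lidpt(0,0,14,-31)),c(lidpt(0,0,14,31))])],True,(0,255,0),1)
cv2.imwrite('pics/ov.png',cv2.resize(im[60:320,150:550],None,fx=2,fy=2))
```

```text
0 [(546, 228), (581, 199), (580, 284), (545, 314)]
30 [(481, 209), (517, 181), (517, 265), (482, 294)]
45 [(450, 199), (486, 172), (487, 255), (451, 284)]
60 [(419, 190), (456, 163), (457, 246), (421, 275)]
```

View pics/ov.png

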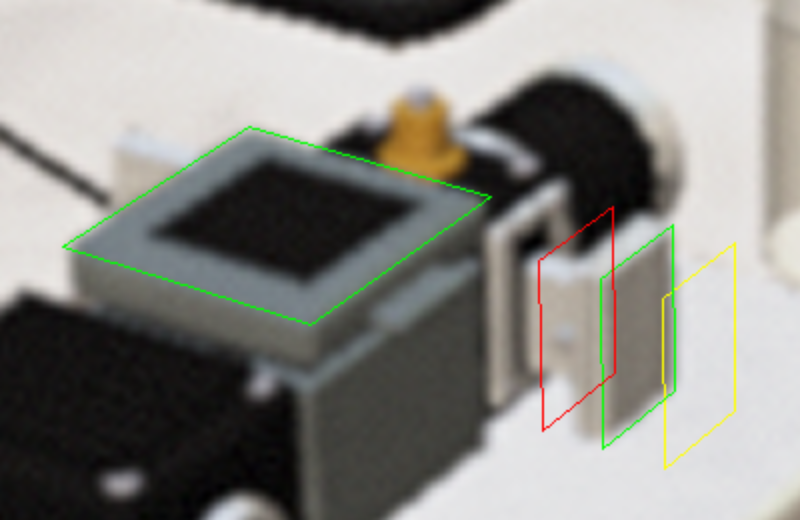

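The plate's front face sits on the green outline (45 mm), and the lid matches the shut outline. The bottles look unmoved. I'm handing the job in.

```bash
python3 -c "
from workcell import workorder
print(workorder.close_job())"
```

```text
the job is handed in; nothing more can be done
None
```

I shut the lid, pushed the slide in three clicks with closed fingers, backed clear and handed the job in at about 16 s. The hand-in gives no verdict, so this rests on my own checks.

- **Lid:** I pushed it over from behind and pressed it down until it stopped hard, at about 22 N. In the last picture it matches the outline of a fully shut, level lid.
- **Slide:** Each click came with contact, a push of about 7 to 8 mm, then the force dropping to zero as the slide snapped ahead. After I let go, the plate's face lay on the outline computed for 45 mm of travel, clearly apart from those for 30 and 60 mm.
- **Glassware:** The dropper, vial and beaker stand in the same places as in the first scene picture. I compared them by eye and did not measure them again.
- **Robot:** At the end it is clear of everything, about 280 mm above the worktop, with wrist force within noise (under 1 N).

No check failed or disagreed. The first lid angle, about 1.72 rad from the pictures, was a rough fit and came out slightly below the stated 1.75 to 2.0. It made no difference to the push.

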